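Run the forme home and start the proof press with the two-button interlock

TASK

Without gripping or lifting it, push the forme along the press bed until it sits fully home against the stop bar in front of the cylinder. Then, with one fingertip on each, press the two round start buttons all the way down together, never one alone, hold both down for three seconds, and let both come up again. Leave the stop button, the box with the square buttons and everything else on the table alone.

Things in the scene. Friction and masses are not known exactly. Their poses are not given: they have to be found in the camera images.
- bed: Press bed, dark green iron, fixed. Origin on the table; x along the bed, away from the robot; y left; z up. Its flat top, at z = 30 mm, spans x -170 to 190, y -95 to 95 mm. Two steel guide rails along x stand 14 mm above the top, inner faces at y = -67.5 and 67.5 mm. Beyond the stop bar (x 102 to 178 mm) the cylinder and its side frames rise to 125 mm above the table.
- bed_stop (a point): Middle of the near face of the steel stop bar across the channel between the rails, at the level of the bed's flat top: 90 mm along x from the bed's origin, axes as the bed's. The bar stands 12 mm above the bed top.
- forme_c (a point): Centre, half-way up, of the forme: a loose steel chase filled with wood and a sunburst cut, 100 mm along the bed (x), 130 mm across, 20 mm high, 0.4 to 0.8 kg. It lies flat on the bed with 2.5 mm play to each rail and slides with friction (2 to 8 N). Fully home, its far edge is on the stop bar (this point 50 mm short of the bar's face); it starts 60 to 95 mm from home.
- start_box: Start control box: grey, 130 (x) by 170 (y) by 50 mm high, fixed to the table, left or right of the bed. Origin at the centre of its underside; z up. On its top it has the pair of large ROUND start buttons, side by side along its y axis, and behind them (x = +42 mm) one small round stop button. It can be turned up to 0.5 rad.
- start_mid (a point): Point midway between the two round start buttons, level with their tops when they are up (74 mm above the table). The button centres lie 32 mm to either side along this frame's y axis (64 mm apart); each button is 30 mm in diameter, in a black collar 46 mm in diameter whose top is 12 mm below the button tops (4 mm below when fully pressed).
- start_a (a joint): Round start button on the +y side: m pressed, 0 up, 0.008 fully down. Sprung: 1.2 N starts it, 4 N holds it fully down (both together 8 N).
- start_b (a joint): Round start button on the -y side: as start_a.
- stop (a joint): Small round stop button (18 mm diameter, top 71 mm above the table) on the start box, at x = +42 mm, y = 0 of the box: m pressed, 0 up, 0.005 fully down. To be left alone.
- ink_box: Inking-unit control box: the same grey box with two SQUARE buttons (30 mm wide, 64 mm apart, at the same place and height as the round ones on the start box) and a black rotary knob behind them. On the other side of the bed from the start box. Not to be used.
- ink_a (a joint): Square button of the inking box, +y side: m pressed, 0 up, 0.008 fully down. To be left alone.
- ink_b (a joint): Square button of the inking box, -y side: as ink_a. To be left alone.
- wood_sort: Loose wooden type block, 26 by 34 by 23 mm high, standing on the start box near its far +y corner, at about x = 45, y = 58 mm of the box. Origin under its centre. Bystander.
- wood_sort2: Loose wooden type block, 50 by 36 by 23 mm high, on the table near the bed. Origin under its centre. Bystander.
- ink_tin: Ink tin, 76 mm diameter, 60 mm high, on the table. Origin under its centre. Bystander.
- wash_bottle: White plastic bottle, 56 mm diameter, 150 mm high. Origin under its centre. Bystander.
- brayer: Hand ink roller lying on the table, 36 mm high, 110 mm wide across the frame, handle 90 mm long to its own -x. Origin on the table under the roller. Bystander.
- quoin_key: Steel T-shaped key lying on the table, 96 by 70 mm, 12 mm high. Origin on the table under its stem. Bystander.
- tin_cup: Aluminium cup, 72 mm diameter, 75 mm high. Origin under its centre. Bystander.
Mind the look-alikes: they are no part of the job. What is shaped like the start_box but orange is not meant.

How it is judged (in metres and radians):
On the way, in this order (a step that is already met when the one before it is completed fails the run):
1. the forme is home against the stop bar (x of forme_c in the frame of bed above 0.0365 m), for 0.2 s.
2. both start buttons are held down together by the fingers (for 2.5 s) (value of joint each of start_a, start_b above 0.006 m and contact force between the fingers and start_box above 3 N and x of forme_c in the frame of bed above 0.0365 m), for 2.5 s.
At the end, for the whole second after the job is handed in: The forme lies flat on the bed, at rest and within 3.5 mm of the stop bar; both start buttons have been held down together for 2.5 s (each pressed at least 6 mm of 8) and are up again (within 1 mm); every other button is up and every other thing is within 30 mm of where it stood (x of forme_c in the frame of bed above 0.0365 m and z of forme_c in the frame of bed below 0.044 m and linear speed of forme below 0.01 m/s and value of joint each of start_a, start_b, stop, ink_a, ink_b below 0.001 m and not (distance of any of wood_sort, wood_sort2, ink_tin, wash_bottle, brayer, quoin_key, tin_cup from where it was at the start of the episode above 0.03 m)); the robot touches nothing.
It fails at once if the forme is lifted or tipped out of the channel (z of forme_c in the frame of bed above 0.048 m or angle between forme_c's own z axis and vertical above 0.15 rad).
It fails at once if one start button is pressed well down while the other is still up ((value of joint start_a above 0.005 m and value of joint start_b below 0.0015 m) or (value of joint start_b above 0.005 m and value of joint start_a below 0.0015 m)).
It fails at once if a start button is pressed before the forme is home (value of joint any of start_a, start_b above 0.003 m and not (x of forme_c in the frame of bed above 0.0365 m)).
It fails at once if the stop button or a square button is pressed (value of joint stop above 0.0025 m or value of joint any of ink_a, ink_b above 0.003 m).
It fails at once if a bystander is moved more than 30 mm (distance of any of wood_sort, wood_sort2, ink_tin, wash_bottle, brayer, quoin_key, tin_cup from where it was at the start of the episode above 0.03 m).
It also fails if it takes over 54 s, if anything falls off the work surface, if the arm or the gripper's body presses on something with over 40 N, if the wrist force passes 120 N, or if a joint passes its speed limit or range.

ROBOT

A 6-joint arm with a two-finger parallel gripper is mounted at the origin on the work surface. World frame = base frame: x ahead of the robot, y to its left, z up, the work surface at z = 0. Lengths are in m, angles in degrees, forces in N, time in s.
With the tool pointing down it reaches from about 0.35 to 0.925 m from the base axis. Payload 6.4 kg.
Tool frame: the origin (TCP) lies at the centre of the arm's flange, where the gripper is bolted on; the fingertips stand 173 mm ahead of it and the grasp point (between the pads) lies 155 mm ahead of it; z points along the fingers, x is the direction in which the jaws open and shut, and the axes are right-handed (so a half turn about z gives the same grasp; the last joint's range is limited). The gripper opens to 85 mm and grips with 20 to 120 N. Pads are 22 mm wide; open, the fingers measure 114 mm over their backs; the gripper's body (76 mm by 85 mm) begins 54 mm behind the grasp point. The pads swing forward as they close: fully open they stand 13 mm farther back than shut.
Start: joints at [-83.428, 14.043, 89.255, -0, 76.702, -9.975], TCP at [0.185, -0.623, 0.405] pointing down, gripper open.
Joint ranges: [-179.41, 179.41], [-58.25, 129.5], [7.25, 145.43], [-54.29, 234.29], [11.92, 165.04], [-157.13, 157.13]. Speed limits (degrees/s): [147.25, 147.25, 180, 180, 180, 180].

INTERFACE

Orientations are given as a 3x3 rotation matrix whose columns are the frame's x, y, z axes.
In Python, from station import env, optics, spotter gives the robot as it stands.
- The arm moves only by the tool carry_out, never from a script. Its argument "increments" is a list of rows, each an object with "claw": the opening, from -1 (shut) to 1 (fully open), so that 0 is half open; "linear": the shift along the tool's x, y, z in cm, a list of three; "roll": the turn about the tool's z in degrees. In form: [{"claw": claw, "linear": [tx, ty, tz], "roll": roll}, ...]. A call has 1 to 8 rows; each row shifts and turns the commanded pose from where the row before left it, along the tool's axes as they then stand; what a row does not reach is not made up. A row lasts 1/12 s, in which the tool goes at most 41.7 mm and 7.16 degrees, less where a joint would pass 70% of its speed; a pose out of reach is approached as far as the arm can. A call is refused whole if a number of a shift passes 4.17 or a number of a turn 7.16, either way. A call with a gripper value outside its range is refused whole. The fingers move at their own pace and stop on an object; the grip force is fixed at half the most. Time passes only in rows, so rows that do not move let the fingers close. It gives the time, the measured TCP pose, the force and the opening at its end, in the units of the state.
- env.get_state(): the state, without advancing time (a new reading comes with each control period).
- optics.read_camera(name): name is "scene" or "top"; returns (picture, depth): 420x560x3 uint8, blue, green, red; 420x560 float32, m along the optical axis (not along the pixel's ray), 0 where there is no reading.
- optics.camera_info(name): a dict with "fx", "fy", "cx", "cy" (pixels), "pose" (4x4, takes a point from camera to world coordinates). Camera axes: x right, y up, looking along -z (the intrinsics and any distortion apply to the point x, -y, -z); pixel columns grow to the right and rows downward; lengths in m; the calibration is good to about 2 mm. A picture is of the moment at which its call begins. camera_info takes no time and is no camera call.
- env.job_done(): hands the job in, once; it reports no verdict.
Trained networks look in the newest picture that a camera, given by its name, has taken for a name from the list of things; names that differ only in an ending like _2 or _b are one class to them, and where a whole thing is asked for, a point or a joint stands for the part that bears it (a point fixed in the world has none). Each returns a list of dicts, best first, with "conf" (0 to 1); they miss things now and then, are a little off and sometimes report something else, mostly with a low value. They report only what shows in the picture. A call takes as long as a camera call. They do not tell look-alikes from the thing itself.
- spotter.outline_of(camera, target): "region" (420x560 bool, what is visible of it).
- spotter.place_of(camera, target): "position" ([x, y, z] in m, in world coordinates, good to about 4 mm: a listed point, or the origin of a listed thing).
The state is a dict: "t": time; "joints": joint angles; "qvel": joint speeds; "effort": joint torques, N m; "tcp_pos": TCP position; "ee_rot": TCP orientation; "contact_force": force on the tool from outside, world axes, zero at the start; "torque": the same for the moment, N m; "width": opening from 0.0 (shut) to 1.0 (fully open).
Only numpy, scipy, OpenCV 4.12 (cv2) and the standard library are available. Lean on these libraries where they do the work, as an engineer would, in place of code of your own. Each camera call takes 0.05 s, during which the arm holds its last target.

## Working session

There is one attempt and no reset: what is moved stays moved. The work goes in short steps, Python scripts to look and compute and a tool call to move; the robot and the scene stay as the last step left them, time stands still between calls to the robot, and variables do not carry over. Pictures are saved under pics/ and viewed, and the job is handed in when it is done.

Besides the shell and the picture viewer there is one more tool, called after "Request:" as name([rows], argument=value, ...), one row to a line, values as JSON. carry_out: Moves the arm, as the interface text tells. Its arguments: {"type":"object","properties":{"increments":{"type":"array","items":{"type":"object","properties":{"claw":{"type":"number"},"linear":{"type":"array","items":{"type":"number"}},"roll":{"type":"number"}}}}},"required":["increments"]}

```bash
ls; mkdir -p pics
cat > h.py <<'E'
import numpy as np, cv2
from station import env, optics, spotter
def snap(n,tag):
    p,d=optics.read_camera(n); cv2.imwrite(f'pics/{tag}.png',p); np.save(f'pics/{tag}.npy',d); return p,d
def pix2w(n,u,v,z):
    c=optics.camera_info(n)
    return None
def depth2w(n,u,v,d):
    c=optics.camera_info(n); T=np.array(c['pose'])
    p=np.array([(u-c['cx'])/c['fx']*d,-(v-c['cy'])/c['fy']*d,-d,1]); return (T@p)[:3]
def ray(n,u,v,z):
    a=depth2w(n,u,v,0.0);b=depth2w(n,u,v,1.0); return a+(b-a)*(z-a[2])/(b[2]-a[2])
def w2pix(n,P):
    c=optics.camera_info(n); q=np.linalg.inv(np.array(c['pose']))@np.r_[P,1]
    return c['cx']+c['fx']*q[0]/-q[2], c['cy']+c['fy']*(-q[1])/-q[2]
E
python3 - <<'E'
from h import *
s=env.get_state(); print(s)
for n in('scene','top'):
    snap(n,n+'0'); c=optics.camera_info(n); print(n,c)
for t in('forme_c','bed_stop','bed','start_box','start_mid','stop','ink_box','wood_sort'):
    for n in('top',):
        print(t,[(np.round(r['position'],4).tolist(),round(r['conf'],2)) for r in spotter.place_of(n,t)])
E
```

```text
pics
{'t': 0.0, 'joints': array([-8.34305198e+01,  1.40838489e+01,  8.93259112e+01, -4.32988341e-04,
        7.67027342e+01, -9.97612942e+00]), 'qvel': array([ 0.0410928 ,  0.05107333,  0.01786178, -0.04217634,  0.12747121,
       -0.09253694]), 'effort': array([-2.38990106e-04, -4.29514396e+01, -3.26123822e+01, -1.91914451e-04,
        5.35315441e-03,  5.43860807e-06]), 'tcp_pos': array([ 0.18507385, -0.62285175,  0.40357363]), 'ee_rot': array([[ 2.84779960e-01, -9.58592886e-01, -2.31934174e-04],
       [-9.58590961e-01, -2.84779860e-01,  1.94966093e-03],
       [-1.93498128e-03, -3.32894358e-04, -9.99998073e-01]]), 'contact_force': array([-0.12387917, -0.6441449 ,  0.18426589]), 'torque': array([-0.0422595 , -0.00591923, -0.01739219]), 'width': 1.0004697497773998}
scene {'fx': 459.2017639201496, 'fy': 459.2017639201496, 'cx': 266.02395532507927, 'cy': 202.9454161350514, 'pose': array([[-0.0351929 , -0.63281655,  0.77350157,  1.541639  ],
       [ 0.99920419, -0.00774094,  0.03912894,  0.04681808],
       [-0.01877381,  0.77426306,  0.63258537,  0.93219074],
       [ 0.        ,  0.
[... 230 characters left out ...]
803,  0.00844391, -0.02669234, -0.01897172],
       [-0.0258509 ,  0.08762944,  0.99581766,  1.25834391],
       [ 0.        ,  0.        ,  0.        ,  1.        ]])}
forme_c [([0.523, -0.0129, 0.0389], 0.98)]
bed_stop [([0.6501, 0.0021, 0.0289], 0.94)]
bed [([0.5543, -0.0068, -0.002], 0.79), ([0.5523, -0.2457, 0.0469], 0.18)]
start_box [([0.2539, -0.4186, -0.0025], 0.72), ([0.5063, -0.3086, -0.0018], 0.59)]
start_mid [([0.4863, -0.3087, 0.0734], 0.9), ([0.2374, -0.4258, 0.0739], 0.59)]Traceback (most recent call last):
  File "<stdin>", line 7, in <module>
ValueError: it knows: bed, bed_stop, brayer, forme, ink_box, ink_tin, quoin_key, start_box, start_mid, tin_cup, wash_bottle, wood_sort
```

View pics/top0.png

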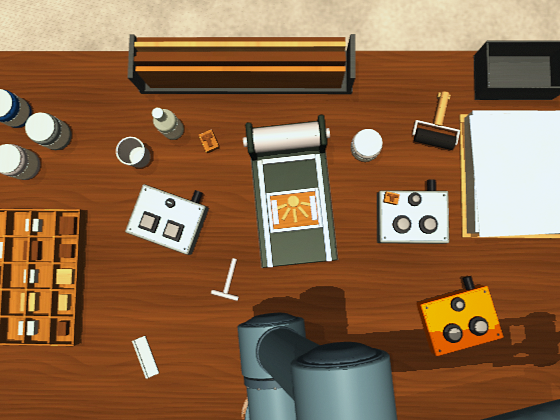

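View pics/scene0.png

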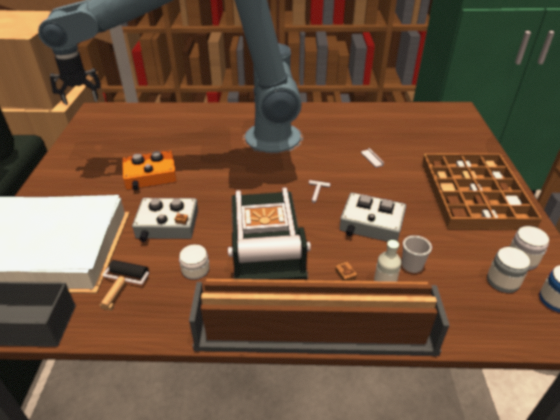

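The top picture shows four candidates for the start buttons:
- A white/grey box with round buttons at (402,224) and (431,224), and its stop button at (414,198).
- An orange box with round buttons at (453,333) and (480,326). This is a decoy.
- A grey box with square buttons at (149,221) and (172,230). This is the inking box.
- Jar lids at the left edge, which are just lids.

The forme is at (293,210) and the stop bar is beneath the cylinder at about (290,158). I choose the grey box with the round buttons, and will check it in a crop and measure it.

Run:
```python
from h import *
p=cv2.imread('pics/top0.png'); d=np.load('pics/top0.npy')
a=cv2.resize(p[175:255,365:465],None,fx=4,fy=4,interpolation=cv2.INTER_CUBIC)
b=cv2.resize(p[110:275,235:350],None,fx=3.4,fy=3.4,interpolation=cv2.INTER_CUBIC)
H=max(a.shape[0],b.shape[0]); o=np.zeros((H,a.shape[1]+b.shape[1],3),np.uint8)
o[:a.shape[0],:a.shape[1]]=a;o[:b.shape[0],a.shape[1]:]=b; cv2.imwrite('pics/crop0.png',o); print(o.shape)
c=optics.camera_info('top');T=np.array(c['pose'])
v,u=np.mgrid[:420,:560]
P=np.stack([(u-c['cx'])/c['fx']*d,-(v-c['cy'])/c['fy']*d,-d],-1)@T[:3,:3].T+T[:3,3]
np.save('pics/P0.npy',P)
# box top
for nm,(x0,x1,y0,y1) in {'box':(0.40,0.61,-.44,-.19)}.items():
    m=(P[...,0]>x0)&(P[...,0]<x1)&(P[...,1]>y0)&(P[...,1]<y1)
    for lo,hi in((.04,.056),(.062,.09)):
        k=m&(P[...,2]>lo)&(P[...,2]<hi); k=k.astype(np.uint8)
        n,L,S,C=cv2.connectedComponentsWithStats(k)
        for i in range(1,n):
            if S[i,4]<30: continue
            Q=P[L==i]; r=cv2.minAreaRect(Q[:,:2].astype(np.float32))
            print(nm,lo,S[i],C[i].round(1),'mean',Q.mean(0).round(4),'rect',np.round(r[0],4),np.round(r[1],4),r[2])
m=(P[...,0]>.36)&(P[...,0]<.8)&(abs(P[...,1])<.12)
for lo,hi in((.038,.042),(.042,.047),(.046,.054),(.024,.034)):
    k=(m&(P[...,2]>lo)&(P[...,2]<hi)).astype(np.uint8)
    n,L,S,C=cv2.connectedComponentsWithStats(k)
    for i in range(1,n):
        if S[i,4]<60: continue
        Q=P[L==i]; r=cv2.minAreaRect(Q[:,:2].astype(np.float32))
        print('bed',lo,S[i],'mean',Q.mean(0).round(4),'rect',np.round(r[0],4),np.round(r[1],4),r[2])
for n in('scene',):
  for t in('forme_c','bed_stop','bed','start_mid','start_box'):
    print(t,[(np.round(r['position'],4).tolist(),round(r['conf'],2)) for r in spotter.place_of(n,t)])
```

```text
(561, 791, 3)
box 0.04 [ 379  190   71   53 2723] [414.7 217. ] mean [ 0.5059 -0.3088  0.0497] rect [ 0.508  -0.3076] [0.1715 0.1302] 89.78141021728516
box 0.062 [384 191  16  14 157] [391.9 197.6] mean [ 0.5509 -0.2494  0.0699] rect [ 0.5513 -0.2498] [0.034  0.0272] 79.17042541503906
box 0.062 [410 192  12  14  69] [415.4 198.4] mean [ 0.5495 -0.3069  0.0673] rect [ 0.551 -0.306] [0.0231 0.0297] 62.95454025268555
box 0.062 [394 215  18  18 176] [402.7 223.6] mean [ 0.4876 -0.2749  0.0701] rect [ 0.4885 -0.2761] [0.0434 0.0392] 53.59099578857422
box 0.062 [420 216  18  17 173] [429.1 223.8] mean [ 0.4875 -0.3382  0.0703] rect [ 0.4867 -0.339 ] [0.0409 0.0393] 83.36503601074219
bed 0.038 [259 157  29   7  75] mean [0.6482 0.0427 0.0403] rect [0.6476 0.0432] [0.0121 0.0707] 6.522424697875977
bed 0.042 [314 154  18 107 360] mean [ 0.5284 -0.0836  0.0441] rect [ 0.5307 -0.0809] [0.2687 0.0177] 6.3719587326049805
bed 0.042 [258 159  13  97 311] mean [0.5293 0.0635 0.044 ] rect [0.529  0.0642] [0.2419 0.0258] 2.1793551445007324
bed 0.042 [270 188  51  43 758] mean [ 0.5205 -0.0132  0.0448]
[... 224 characters left out ...]
 0.5607 -0.0065  0.0291] rect [ 0.5339 -0.0096] [0.293  0.1936] 6.481614589691162
bed 0.024 [ 263  159   56   34 1463] mean [ 6.107e-01 -2.000e-04  2.930e-02] rect [ 0.6107 -0.0007] [0.0738 0.1353] 6.377441883087158
bed 0.024 [ 269  227   58   40 1760] mean [ 0.4303 -0.0211  0.0291] rect [ 0.4348 -0.0208] [0.0936 0.1353] 6.465450763702393
forme_c [([0.5224, -0.0098, 0.0389], 0.95), ([0.5054, -0.3093, -0.0002], 0.65)]
bed_stop [([0.6492, 0.0021, 0.0305], 0.9)]
bed [([0.556, -0.0033, 0.0005], 0.97)]
start_mid [([0.2346, -0.4244, 0.0746], 0.83), ([0.4906, -0.3094, 0.0765], 0.71)]
start_box [([0.5052, -0.3069, 0.0006], 0.78), ([0.2518, -0.4189, -0.0033], 0.57), ([0.5512, -0.2544, 0.0494], 0.19)]
```

View pics/crop0.png

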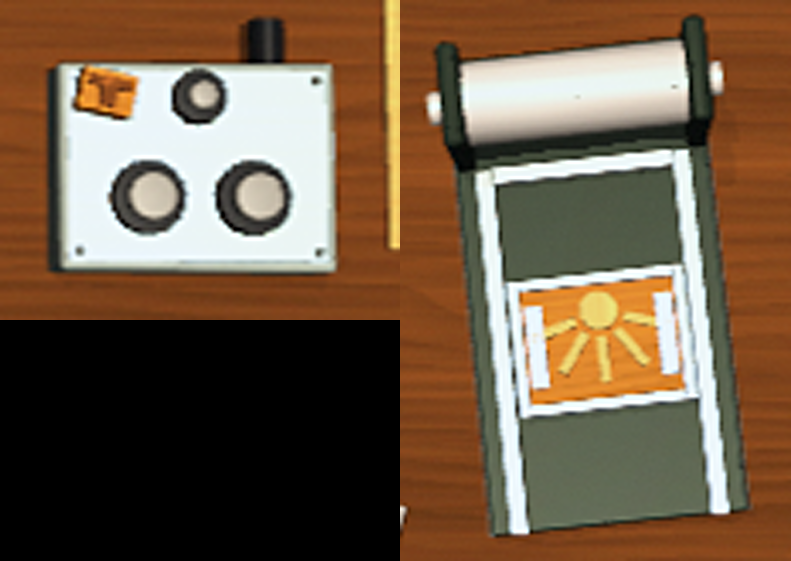

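The crop confirms the choice: a grey box with two round buttons, the stop button behind them and the wood sort at its far left. The forme lies in the channel with clear bed up to the stop bar. The bed is turned about 6.4° and the box about 0°. I'll turn the jaws across the bed first, then go behind the forme.

Request:
carry_out([
  {"claw":1,"linear":[0,0,0],"roll":5.1},
  {"claw":1,"linear":[0,0,0],"roll":5.1},
  {"claw":1,"linear":[-3.35,-1.9,0],"roll":0},
  {"claw":1,"linear":[-3.35,-1.9,0],"roll":0},
  {"claw":1,"linear":[-3.35,-1.9,0],"roll":0},
  {"claw":1,"linear":[-3.35,-1.9,0],"roll":0},
  {"claw":1,"linear":[-3.35,-1.9,0],"roll":0},
  {"claw":1,"linear":[-3.35,-1.9,0],"roll":0},
])

```text
t: 1.27
tcp_pos: [0.2766, -0.409, 0.4047]
ee_rot: [[0.11, -0.994, 0.0], [-0.994, -0.11, -0.0], [0.0, -0.0, -1.0]]
contact_force: [0.4, 0.6, 0.4]
width: 1.001
```

Request:
carry_out([
  {"claw":1,"linear":[-3.35,-1.9,0],"roll":0},
  {"claw":1,"linear":[-3.35,-1.9,0],"roll":0},
  {"claw":1,"linear":[-3.35,-1.9,0],"roll":0},
  {"claw":1,"linear":[-3.35,-1.9,0],"roll":0},
  {"claw":1,"linear":[-3.35,-1.9,0],"roll":0},
  {"claw":1,"linear":[-3.35,-1.9,0],"roll":0},
  {"claw":1,"linear":[-3.35,-1.9,0],"roll":0},
  {"claw":1,"linear":[-3.35,-1.9,0],"roll":0},
])

```text
t: 1.93
tcp_pos: [0.3978, -0.1257, 0.4051]
ee_rot: [[0.11, -0.994, 0.001], [-0.994, -0.11, -0.001], [0.001, -0.001, -1.0]]
contact_force: [0.3, -0.7, -0.0]
width: 1.004
```

```bash
cat > to.py <<'E'
from h import *
import sys
def rel(tgt,yaw):  # shift to target TCP in tool axes (cm), roll deg
    s=env.get_state();R=s['ee_rot']
    a=np.degrees(np.arctan2(R[1,0],R[0,0]))
    print('t',round(s['t'],2),'tcp',s['tcp_pos'].round(4),'yaw',a.round(2),'F',s['contact_force'].round(2),'w',round(s['width'],3),'z',R[:,2].round(3))
    print('cm',(R.T@(np.array(tgt)-s['tcp_pos'])*100).round(2),'roll',round(a-yaw,2))
if __name__=='__main__': rel(eval(sys.argv[1]),float(sys.argv[2]))
E
python3 to.py '[.443,-.0205,.21]' -83.6
python3 - <<'E'
from h import *
for u in(403.2,430.5): print(ray('top',u,224.4,.074).round(4))
E
```

```text
t 1.93 tcp [ 0.3978 -0.1257  0.4051] yaw -83.68 F [ 0.28 -0.72 -0.02] w 1.004 z [ 0.001 -0.001 -1.   ]
cm [-9.97 -5.63 19.51] roll -0.08
[ 0.4853 -0.2751  0.074 ]
[ 0.4859 -0.3406  0.074 ]
```

Request:
carry_out([
  {"claw":1,"linear":[-3.3,-1.88,0],"roll":0},
  {"claw":1,"linear":[-3.3,-1.88,0],"roll":0},
  {"claw":1,"linear":[-3.3,-1.88,0],"roll":0},
  {"claw":1,"linear":[0,0,4],"roll":0},
  {"claw":1,"linear":[0,0,4],"roll":0},
  {"claw":1,"linear":[0,0,4],"roll":0},
  {"claw":1,"linear":[0,0,3],"roll":0},
  {"claw":1,"linear":[0,0,0],"roll":0},
])

```text
t: 2.6
tcp_pos: [0.4398, -0.0219, 0.2487]
ee_rot: [[0.111, -0.994, -0.012], [-0.994, -0.111, 0.004], [-0.005, 0.012, -1.0]]
contact_force: [-0.9, 0.0, -0.5]
width: 0.998
```

```bash
python3 to.py '[.443,-.0205,.21]' -83.6
python3 - <<'E'
from h import *
p,d=snap('scene','s1')
cv2.imwrite('pics/s1c.png',cv2.resize(p[120:290,180:360],None,fx=4,fy=3.5))
snap('top','t1')
E
```

```text
t 2.6 tcp [ 0.4398 -0.0219  0.2487] yaw -83.64 F [-0.88  0.02 -0.51] w 0.998 z [-0.012  0.004 -1.   ]
cm [-0.08 -0.37  3.87] roll -0.04
```

View pics/s1c.png

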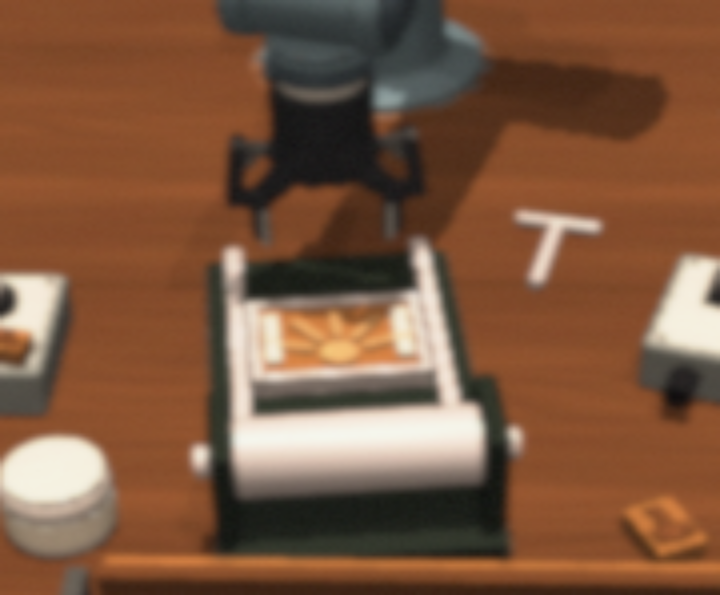

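View pics/t1.png

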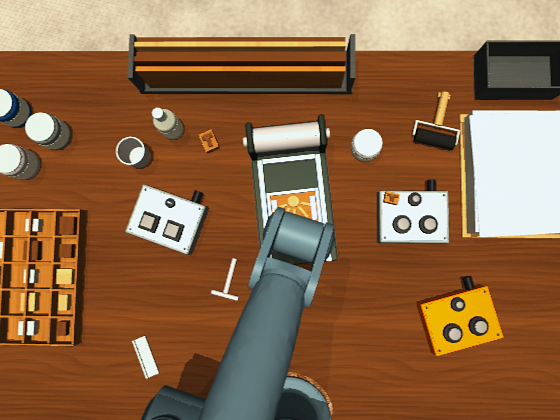

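The fingers are centred between the rails behind the forme. I'll narrow to the width I'll use for the buttons and measure the tip height there.

Request:
carry_out([
  {"claw":0.18,"linear":[0,0,1],"roll":0},
  {"claw":0.18,"linear":[0,0,0.5],"roll":0},
  {"claw":0.18,"linear":[0,0,0],"roll":0},
  {"claw":0.18,"linear":[0,0,0],"roll":0},
  {"claw":0.18,"linear":[0,0,0],"roll":0},
  {"claw":0.18,"linear":[0,0,0],"roll":0},
])

```text
t: 3.2
tcp_pos: [0.443, -0.023, 0.2404]
ee_rot: [[0.111, -0.994, 0.001], [-0.994, -0.111, -0.0], [0.001, -0.001, -1.0]]
contact_force: [-0.1, 0.1, -0.1]
width: 0.59
```

```bash
python3 to.py '[.443,-.0205,.205]' -83.6
python3 - <<'E'
from h import *
p,d=snap('scene','s2')
cv2.imwrite('pics/s2c.png',cv2.resize(p[140:230,220:310],None,fx=6.5,fy=6.5))
c=optics.camera_info('scene');T=np.array(c['pose'])
v,u=np.mgrid[:420,:560]
P=np.stack([(u-c['cx'])/c['fx']*d,-(v-c['cy'])/c['fy']*d,-d],-1)@T[:3,:3].T+T[:3,3]
R=env.get_state(); t=R['tcp_pos']
m=(d>0)&(abs(P[...,0]-t[0])<.03)&(abs(P[...,1]-t[1])<.07)&(P[...,2]>.05)&(P[...,2]<.12)
bx=np.array([.9938,.1115]);by=np.array([-.1115,.9938])
Q=P[m]-t; s=Q[:,:2]@by; a=Q[:,:2]@bx
for sg in(1,-1):
    k=(s*sg>0)&(P[m][:,2]<.085)
    print(sg,k.sum(),'zmin',np.sort(P[m][k][:,2])[:8].round(4),'lat range',np.percentile(s[k],[5,50,95]).round(4),'along',np.percentile(a[k],[5,95]).round(4))
E
```

```text
t 3.2 tcp [ 0.443  -0.023   0.2404] yaw -83.65 F [-0.09  0.1  -0.06] w 0.59 z [ 0.001 -0.    -1.   ]
cm [-0.25 -0.02  3.54] roll -0.05
1 34 zmin [0.0501 0.0502 0.0503 0.0511 0.0518 0.0519 0.052  0.052 ] lat range [0.0082 0.0391 0.0647] along [0.0074 0.0353]
-1 10 zmin [0.0502 0.0503 0.0779 0.079  0.0805 0.0818 0.0819 0.0842] lat range [-0.0654 -0.0323 -0.025 ] along [-0.0102  0.0142]
```

View pics/s2c.png

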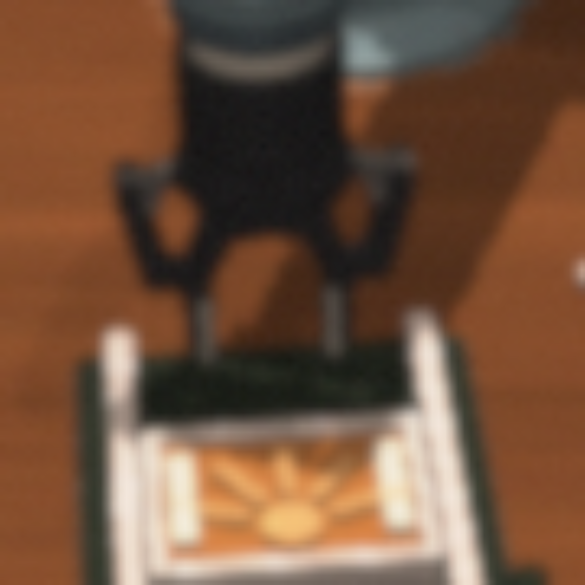

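Run:
```python
from h import *
for u,v in((251.5,195.1),(271.2,194.8)):
    a=depth2w('scene',u,v,0.);b=depth2w('scene',u,v,1.); 
    for x in(.443,.454):
        k=(x-a[0])/(b[0]-a[0]); print((a+(b-a)*k).round(4))
```

```text
[ 0.443  -0.0526  0.0642]
[ 0.454  -0.0516  0.0729]
[0.443  0.0076 0.0659]
[0.454  0.008  0.0746]
```

Request:
carry_out([
  {"claw":0.22,"linear":[-0.2,0,1.5],"roll":0},
  {"claw":0.22,"linear":[0,0,1.2],"roll":0},
  {"claw":0.22,"linear":[0,0,0.5],"roll":0},
  {"claw":0.22,"linear":[0,0,0],"roll":0},
  {"claw":0.22,"linear":[0,0,0],"roll":0},
])

```text
t: 3.67
tcp_pos: [0.4426, -0.021, 0.2079]
ee_rot: [[0.111, -0.994, -0.0], [-0.994, -0.111, 0.0], [-0.0, 0.0, -1.0]]
contact_force: [0.3, 0.5, 0.4]
width: 0.607
```

Request:
carry_out([
  {"claw":0.22,"linear":[0,-0.6,0],"roll":0},
  {"claw":0.22,"linear":[0,-0.6,0],"roll":0},
  {"claw":0.22,"linear":[0,-0.5,0],"roll":0},
  {"claw":0.22,"linear":[0,-0.4,0],"roll":0},
  {"claw":0.22,"linear":[0,-0.4,0],"roll":0},
  {"claw":0.22,"linear":[0,-0.4,0],"roll":0},
  {"claw":0.22,"linear":[0,-0.4,0],"roll":0},
  {"claw":0.22,"linear":[0,-0.4,0],"roll":0},
])

```text
t: 4.33
tcp_pos: [0.4795, -0.0167, 0.2075]
ee_rot: [[0.111, -0.994, -0.001], [-0.994, -0.111, 0.0], [-0.0, 0.001, -1.0]]
contact_force: [-4.0, -0.1, 2.4]
width: 0.611
```

```bash
python3 to.py '[.540,-.0095,.208]' -83.6
python3 - <<'E'
from h import *
p,d=snap('scene','s3')
cv2.imwrite('pics/s3c.png',cv2.resize(p[140:260,210:330],None,fx=4.9,fy=4.9))
E
```

```text
t 4.33 tcp [ 0.4795 -0.0167  0.2075] yaw -83.65 F [-3.98 -0.1   2.38] w 0.611 z [-0.001  0.    -1.   ]
cm [-0.05 -6.09 -0.05] roll -0.05
```

View pics/s3c.png

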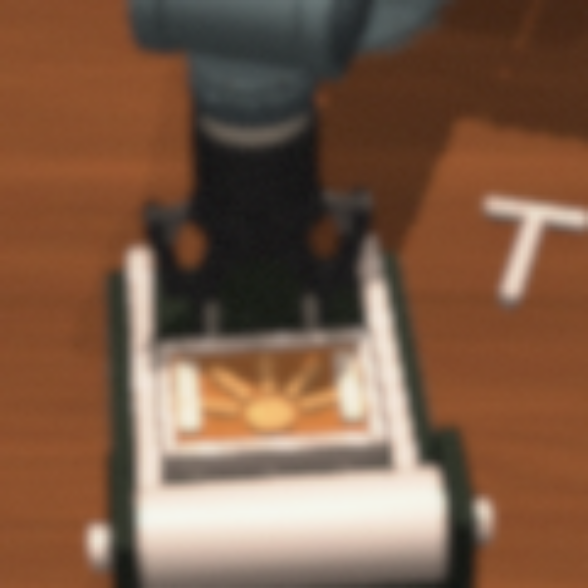

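The forme slides, with about 4 N of drag and both fingertips on its near edge. About 6 cm remain.

Request:
carry_out([
  {"claw":0.22,"linear":[0,-0.7,0],"roll":0},
  {"claw":0.22,"linear":[0,-0.7,0],"roll":0},
  {"claw":0.22,"linear":[0,-0.7,0],"roll":0},
  {"claw":0.22,"linear":[0,-0.7,0],"roll":0},
  {"claw":0.22,"linear":[0,-0.7,0],"roll":0},
  {"claw":0.22,"linear":[0,-0.7,0],"roll":0},
  {"claw":0.22,"linear":[0,-0.5,0],"roll":0},
  {"claw":0.22,"linear":[0,-0.3,0],"roll":0},
])

```text
t: 5.05
tcp_pos: [0.5298, -0.0113, 0.2078]
ee_rot: [[0.111, -0.994, 0.0], [-0.994, -0.111, -0.0], [0.0, -0.0, -1.0]]
contact_force: [-2.9, -0.6, 1.2]
width: 0.609
```

Request:
carry_out([
  {"claw":0.22,"linear":[0,-0.2,0],"roll":0},
  {"claw":0.22,"linear":[0,-0.2,0],"roll":0},
  {"claw":0.22,"linear":[0,-0.1,0],"roll":0},
])

```text
t: 5.3
tcp_pos: [0.5341, -0.0108, 0.2078]
ee_rot: [[0.111, -0.994, 0.0], [-0.994, -0.111, -0.0], [0.0, -0.0, -1.0]]
contact_force: [-3.7, -0.4, 1.3]
width: 0.612
```

Request:
carry_out([
  {"claw":0.22,"linear":[0,-0.1,0],"roll":0},
  {"claw":0.22,"linear":[0,-0.1,0],"roll":0},
])

```text
t: 5.47
tcp_pos: [0.5359, -0.0106, 0.2078]
ee_rot: [[0.111, -0.994, -0.0], [-0.994, -0.111, -0.0], [0.0, 0.0, -1.0]]
contact_force: [-3.6, -0.9, 1.9]
width: 0.613
```

Request:
carry_out([
  {"claw":0.22,"linear":[0,-0.1,0],"roll":0},
  {"claw":0.22,"linear":[0,-0.1,0],"roll":0},
])

```text
t: 5.63
tcp_pos: [0.5372, -0.0104, 0.2076]
ee_rot: [[0.111, -0.994, -0.005], [-0.994, -0.111, -0.0], [-0.0, 0.005, -1.0]]
contact_force: [-13.4, -2.2, 8.0]
width: 0.608
```

Request:
carry_out([
  {"claw":0.22,"linear":[0,-0.1,0],"roll":0},
  {"claw":0.22,"linear":[0,-0.1,0],"roll":0},
])

```text
t: 5.8
tcp_pos: [0.5381, -0.0103, 0.2072]
ee_rot: [[0.112, -0.994, -0.01], [-0.994, -0.112, -0.0], [-0.001, 0.01, -1.0]]
contact_force: [-19.6, -3.9, 14.1]
width: 0.61
```

Run:
```python
from h import *
p,d=snap('scene','s4')
cv2.imwrite('pics/s4c.png',cv2.resize(p[140:260,210:330],None,fx=4.9,fy=4.9))
```

```text
(no output)
```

View pics/s4c.png

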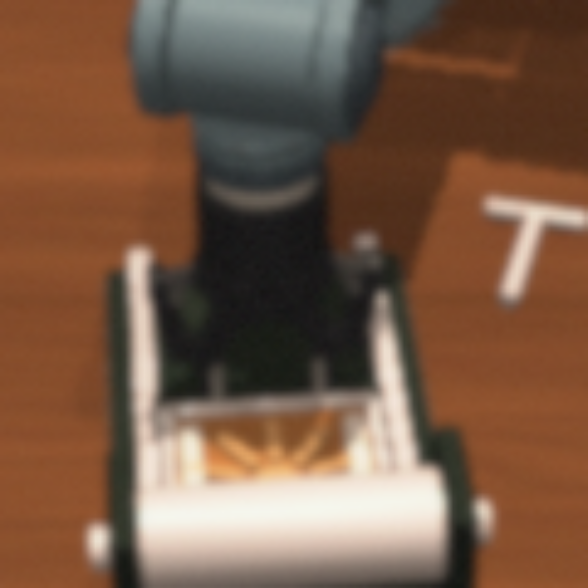

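The force jumped to about 20 N at the expected place, and the picture shows the forme's front tucked up against the bar under the cylinder. I'll back off, lift and verify.

Request:
carry_out([
  {"claw":0.22,"linear":[0,0,0],"roll":0},
  {"claw":0.22,"linear":[0,0.4,0],"roll":0},
  {"claw":0.22,"linear":[0,0.6,0],"roll":0},
  {"claw":0.22,"linear":[0,1.5,0],"roll":0},
  {"claw":0.22,"linear":[0,1.5,0],"roll":0},
  {"claw":0.22,"linear":[0,0,-3],"roll":0},
  {"claw":0.22,"linear":[0,0,-4],"roll":0},
  {"claw":0.22,"linear":[0,0,-4],"roll":6.4},
])

```text
t: 6.52
tcp_pos: [0.4995, -0.0145, 0.3184]
ee_rot: [[-0.003, -1.0, -0.0], [-1.0, 0.003, 0.001], [-0.001, 0.0, -1.0]]
contact_force: [1.7, -1.4, 2.2]
width: 0.616
```

```bash
python3 to.py '[.487,-.3078,.32]' -90
```

```text
t 6.52 tcp [ 0.4995 -0.0145  0.3184] yaw -90.18 F [ 1.74 -1.44  2.25] w 0.616 z [-0.     0.001 -1.   ]
cm [29.34  1.16 -0.18] roll -0.18
```

Request:
carry_out([
  {"claw":0.22,"linear":[3.7,0.15,0],"roll":0},
  {"claw":0.22,"linear":[3.7,0.15,0],"roll":0},
  {"claw":0.22,"linear":[3.7,0.15,0],"roll":0},
  {"claw":0.22,"linear":[3.7,0.15,0],"roll":0},
  {"claw":0.22,"linear":[3.7,0.15,0],"roll":0},
  {"claw":0.22,"linear":[3.7,0.15,0],"roll":0},
  {"claw":0.22,"linear":[3.7,0.15,0],"roll":0},
  {"claw":0.22,"linear":[3.4,0.1,0],"roll":0},
])

```text
t: 7.18
tcp_pos: [0.4881, -0.3098, 0.3183]
ee_rot: [[-0.002, -1.0, 0.002], [-1.0, 0.002, -0.002], [0.002, -0.002, -1.0]]
contact_force: [-0.4, 0.2, -0.0]
width: 0.612
```

Request:
carry_out([
  {"claw":0.22,"linear":[0,0,1.5],"roll":0},
  {"claw":0.22,"linear":[0,0,1.5],"roll":0},
  {"claw":0.22,"linear":[0,0,0],"roll":0},
])

```text
t: 7.43
tcp_pos: [0.4875, -0.3077, 0.285]
ee_rot: [[-0.002, -1.0, -0.002], [-1.0, 0.002, 0.003], [-0.003, 0.002, -1.0]]
contact_force: [-0.3, 1.0, -1.1]
width: 0.611
```

```bash
python3 to.py '[.487,-.3078,.26]' -90;  python3 - <<'E'
from h import *
p,d=snap('top','t5'); q,_=snap('scene','s5')
a=cv2.resize(p[110:275,235:350],None,fx=3.4,fy=3.4,interpolation=cv2.INTER_CUBIC)
b=cv2.resize(q[150:260,110:220],None,fx=3.6,fy=5.1,interpolation=cv2.INTER_CUBIC)
cv2.imwrite('pics/c5.png',np.hstack([a[:560],b[:560]]))
for t in('forme','bed_stop'):
  try: print(t,[(np.round(r['position'],4).tolist(),round(r['conf'],2)) for r in spotter.place_of('top',t if t!='forme' else 'forme_c')])
  except Exception as e: print(e)
c=optics.camera_info('top');T=np.array(c['pose'])
v,u=np.mgrid[:420,:560]
P=np.stack([(u-c['cx'])/c['fx']*d,-(v-c['cy'])/c['fy']*d,-d],-1)@T[:3,:3].T+T[:3,3]
m=(P[...,0]>.36)&(P[...,0]<.66)&(abs(P[...,1])<.12)
k=(m&(P[...,2]>.046)&(P[...,2]<.054)).astype(np.uint8)
n,L,S,C=cv2.connectedComponentsWithStats(k)
for i in range(1,n):
        if S[i,4]<60: continue
        Q=P[L==i]; r=cv2.minAreaRect(Q[:,:2].astype(np.float32))
        print('f',S[i],'mean',Q.mean(0).round(4),'rect',np.round(r[0],4),np.round(r[1],4),r[2])
E
```

```text
t 7.43 tcp [ 0.4875 -0.3077  0.285 ] yaw -90.14 F [-0.27  1.01 -1.14] w 0.611 z [-0.002  0.003 -1.   ]
cm [0.02 0.04 2.5 ] roll -0.14
forme [([0.5954, -0.0023, 0.0398], 0.89)]
bed_stop [([0.6472, -0.0004, 0.0298], 0.78)]
f [ 264  158   57   45 1323] mean [ 0.5983 -0.0037  0.0492] rect [ 0.5972 -0.0046] [0.1013 0.1327] 6.558166027069092
```

View pics/c5.png

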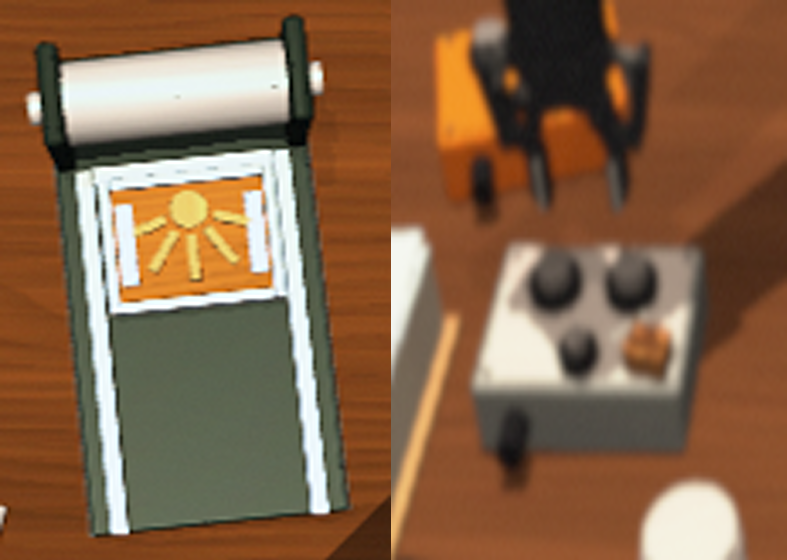

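Run:
```python
from h import *
f=lambda P:((w2pix('scene',P)[0]-110)*3.6,(w2pix('scene',P)[1]-150)*5.1)
for y in(-.3398,-.2758):
    print('tip',np.round(f([.4985,y,.115]),0),'btn',np.round(f([.487,y,.074]),0))
```

```text
tip [149. 217.] btn [161. 260.]
tip [227. 218.] btn [237. 261.]
```

Projecting the planned tips and buttons into the scene picture matches what I see to about 1 px: tips at crop (543,208) and (618,205), buttons at (555,262) and (632,262). The forme moved 76 mm and lies flush with the bar. Next I go down to just above the buttons, then press slowly.

Request:
carry_out([
  {"claw":0.22,"linear":[0,0,1.5],"roll":0},
  {"claw":0.22,"linear":[0,0,1.2],"roll":0},
  {"claw":0.22,"linear":[0,0,0.5],"roll":0},
  {"claw":0.22,"linear":[0,0,0],"roll":0},
  {"claw":0.22,"linear":[0,0,0],"roll":0},
])

```text
t: 8.05
tcp_pos: [0.4885, -0.3074, 0.2556]
ee_rot: [[-0.001, -1.0, -0.0], [-1.0, 0.001, 0.0], [-0.0, 0.0, -1.0]]
contact_force: [-0.1, -1.0, -0.3]
width: 0.609
```

```bash
python3 to.py '[.487,-.3078,.244]' -90;  python3 - <<'E'
from h import *
q,_=snap('scene','s6')
cv2.imwrite('pics/s6c.png',cv2.resize(q[160:250,115:215],None,fx=6.5,fy=6.5,interpolation=cv2.INTER_CUBIC))
E
```

```text
t 8.05 tcp [ 0.4885 -0.3074  0.2556] yaw -90.04 F [-0.11 -1.03 -0.28] w 0.609 z [-0.  0. -1.]
cm [0.04 0.15 1.16] roll -0.04
```

View pics/s6c.png

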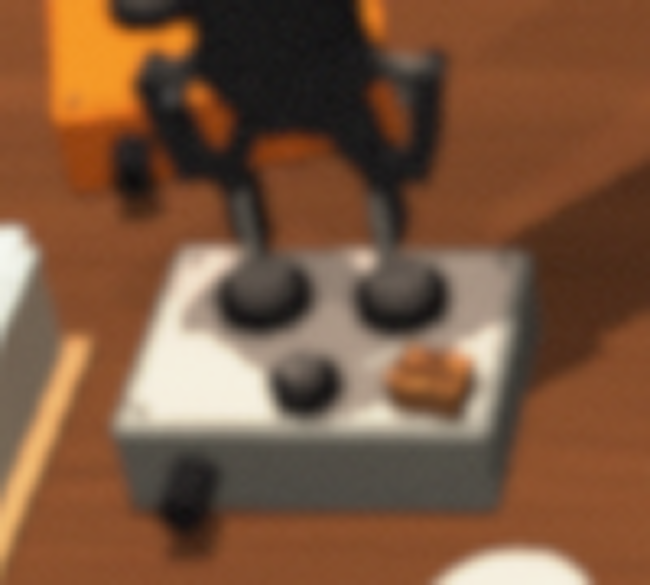

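The tips at (252,255) and (387,250) have the same spacing as the buttons, but sit about 3 mm to the right of them (-y). I correct for that and press slowly.

Request:
carry_out([
  {"claw":0.22,"linear":[-0.25,0.1,0.3],"roll":0},
  {"claw":0.22,"linear":[0,0,0.3],"roll":0},
  {"claw":0.22,"linear":[0,0,0.2],"roll":0},
  {"claw":0.22,"linear":[0,0,0.1],"roll":0},
])

```text
t: 8.43
tcp_pos: [0.4873, -0.3049, 0.2464]
ee_rot: [[-0.001, -1.0, -0.0], [-1.0, 0.001, 0.0], [-0.0, 0.0, -1.0]]
contact_force: [-0.0, -0.7, 0.5]
width: 0.609
```

Request:
carry_out([
  {"claw":0.22,"linear":[0,0,0.1],"roll":0},
  {"claw":0.22,"linear":[0,0,0.1],"roll":0},
])

```text
t: 8.6
tcp_pos: [0.4874, -0.3051, 0.2446]
ee_rot: [[-0.001, -1.0, 0.0], [-1.0, 0.001, -0.0], [0.0, -0.0, -1.0]]
contact_force: [-0.5, -0.2, 0.9]
width: 0.608
```

Request:
carry_out([
  {"claw":0.22,"linear":[0,0,0.1],"roll":0},
  {"claw":0.22,"linear":[0,0,0.1],"roll":0},
])

```text
t: 8.77
tcp_pos: [0.4875, -0.3051, 0.2429]
ee_rot: [[-0.001, -1.0, -0.0], [-1.0, 0.001, -0.0], [0.0, 0.0, -1.0]]
contact_force: [-0.3, 0.9, 3.2]
width: 0.609
```

Run:
```python
from h import *
s=env.get_state(); print(s['contact_force'].round(2),s['torque'].round(3))
q,_=snap('scene','s7')
s=env.get_state(); print(s['contact_force'].round(2),s['torque'].round(3),s['tcp_pos'].round(4))
cv2.imwrite('pics/s7c.png',cv2.resize(q[160:250,115:215],None,fx=6.5,fy=6.5,interpolation=cv2.INTER_CUBIC))
```

```text
[-0.32  0.93  3.24] [0.122 0.181 0.028]
[-0.93  1.39  2.52] [0.202 0.147 0.007] [ 0.4875 -0.3051  0.2428]
```

View pics/s7c.png

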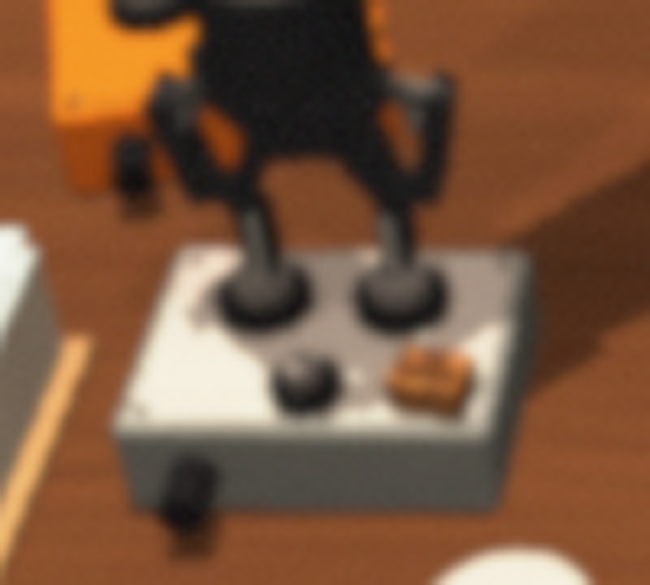

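Both fingertips stand on the middles of their buttons, at (262,280) and (398,278), with about 3 N total. I press on.

Request:
carry_out([
  {"claw":0.22,"linear":[0,0,0.1],"roll":0},
  {"claw":0.22,"linear":[0,0,0.1],"roll":0},
  {"claw":0.22,"linear":[0,0,0.1],"roll":0},
])

```text
t: 9.07
tcp_pos: [0.4875, -0.3051, 0.24]
ee_rot: [[-0.001, -1.0, 0.0], [-1.0, 0.001, -0.0], [0.0, -0.0, -1.0]]
contact_force: [-1.9, 0.6, 3.5]
width: 0.611
```

Request:
carry_out([
  {"claw":0.22,"linear":[0,0,0.1],"roll":0},
  {"claw":0.22,"linear":[0,0,0.1],"roll":0},
  {"claw":0.22,"linear":[0,0,0.1],"roll":0},
])

```text
t: 9.32
tcp_pos: [0.4875, -0.3051, 0.2371]
ee_rot: [[-0.001, -1.0, 0.0], [-1.0, 0.001, -0.0], [0.0, -0.0, -1.0]]
contact_force: [-2.4, 1.3, 6.0]
width: 0.609
```

Request:
carry_out([
  {"claw":0.22,"linear":[0,0,0.1],"roll":0},
  {"claw":0.22,"linear":[0,0,0.1],"roll":0},
  {"claw":0.22,"linear":[0,0,0.05],"roll":0},
])

```text
t: 9.57
tcp_pos: [0.4877, -0.3053, 0.2359]
ee_rot: [[-0.001, -1.0, -0.001], [-1.0, 0.001, 0.0], [-0.0, 0.001, -1.0]]
contact_force: [-7.0, 6.3, 16.7]
width: 0.605
```

Run:
```python
from h import *
q,_=snap('scene','s8')
s=env.get_state(); print(s['contact_force'].round(2),s['torque'].round(3),s['tcp_pos'].round(4))
cv2.imwrite('pics/s8c.png',cv2.resize(q[160:250,115:215],None,fx=6.5,fy=6.5,interpolation=cv2.INTER_CUBIC))
```

```text
[-5.69  4.09 14.54] [ 0.719  0.968 -0.044] [ 0.4877 -0.3052  0.2359]
```

View pics/s8c.png

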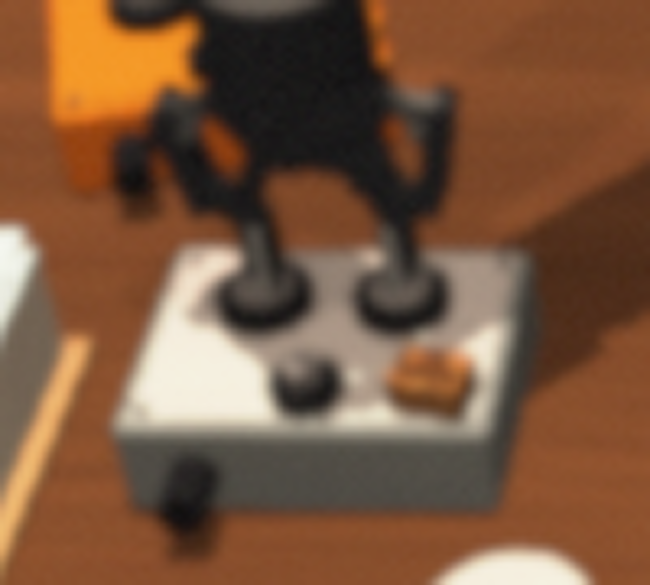

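Request:
carry_out([
  {"claw":0.22,"linear":[0,0,0.05],"roll":0},
  {"claw":0.22,"linear":[0,0,0],"roll":0},
  {"claw":0.22,"linear":[0,0,0],"roll":0},
  {"claw":0.22,"linear":[0,0,0],"roll":0},
  {"claw":0.22,"linear":[0,0,0],"roll":0},
  {"claw":0.22,"linear":[0,0,0],"roll":0},
  {"claw":0.22,"linear":[0,0,0],"roll":0},
  {"claw":0.22,"linear":[0,0,0],"roll":0},
])

```text
t: 10.28
tcp_pos: [0.4877, -0.3053, 0.2359]
ee_rot: [[-0.001, -1.0, -0.001], [-1.0, 0.001, 0.0], [-0.0, 0.001, -1.0]]
contact_force: [-6.4, 5.9, 18.0]
width: 0.611
```

Both buttons are level and deep in their collars. I'll hold them down for over 3 s.

Request:
carry_out([
  {"claw":0.22,"linear":[0,0,0],"roll":0},
  {"claw":0.22,"linear":[0,0,0],"roll":0},
  {"claw":0.22,"linear":[0,0,0],"roll":0},
  {"claw":0.22,"linear":[0,0,0],"roll":0},
  {"claw":0.22,"linear":[0,0,0],"roll":0},
  {"claw":0.22,"linear":[0,0,0],"roll":0},
  {"claw":0.22,"linear":[0,0,0],"roll":0},
  {"claw":0.22,"linear":[0,0,0],"roll":0},
])

```text
t: 10.95
tcp_pos: [0.4877, -0.3052, 0.2359]
ee_rot: [[-0.001, -1.0, -0.001], [-1.0, 0.001, 0.0], [-0.0, 0.001, -1.0]]
contact_force: [-7.5, 5.6, 17.7]
width: 0.61
```

Request:
carry_out([
  {"claw":0.22,"linear":[0,0,0],"roll":0},
  {"claw":0.22,"linear":[0,0,0],"roll":0},
  {"claw":0.22,"linear":[0,0,0],"roll":0},
  {"claw":0.22,"linear":[0,0,0],"roll":0},
  {"claw":0.22,"linear":[0,0,0],"roll":0},
  {"claw":0.22,"linear":[0,0,0],"roll":0},
  {"claw":0.22,"linear":[0,0,0],"roll":0},
  {"claw":0.22,"linear":[0,0,0],"roll":0},
])

```text
t: 11.62
tcp_pos: [0.4877, -0.3052, 0.2359]
ee_rot: [[-0.001, -1.0, -0.001], [-1.0, 0.001, 0.0], [-0.0, 0.001, -1.0]]
contact_force: [-7.2, 5.6, 17.8]
width: 0.608
```

Request:
carry_out([
  {"claw":0.22,"linear":[0,0,0],"roll":0},
  {"claw":0.22,"linear":[0,0,0],"roll":0},
  {"claw":0.22,"linear":[0,0,0],"roll":0},
  {"claw":0.22,"linear":[0,0,0],"roll":0},
  {"claw":0.22,"linear":[0,0,0],"roll":0},
  {"claw":0.22,"linear":[0,0,0],"roll":0},
  {"claw":0.22,"linear":[0,0,0],"roll":0},
  {"claw":0.22,"linear":[0,0,0],"roll":0},
])

```text
t: 12.28
tcp_pos: [0.4877, -0.3052, 0.2359]
ee_rot: [[-0.001, -1.0, -0.001], [-1.0, 0.001, 0.0], [-0.0, 0.001, -1.0]]
contact_force: [-8.0, 6.4, 17.7]
width: 0.613
```

Request:
carry_out([
  {"claw":0.22,"linear":[0,0,0],"roll":0},
  {"claw":0.22,"linear":[0,0,0],"roll":0},
  {"claw":0.22,"linear":[0,0,0],"roll":0},
  {"claw":0.22,"linear":[0,0,0],"roll":0},
  {"claw":0.22,"linear":[0,0,0],"roll":0},
  {"claw":0.22,"linear":[0,0,0],"roll":0},
])

```text
t: 12.78
tcp_pos: [0.4877, -0.3053, 0.2359]
ee_rot: [[-0.001, -1.0, -0.001], [-1.0, 0.001, 0.0], [-0.0, 0.001, -1.0]]
contact_force: [-7.5, 6.2, 17.2]
width: 0.61
```

Request:
carry_out([
  {"claw":0.22,"linear":[0,0,-0.3],"roll":0},
  {"claw":0.22,"linear":[0,0,-0.4],"roll":0},
  {"claw":0.22,"linear":[0,0,-0.5],"roll":0},
  {"claw":0.22,"linear":[0,0,-1],"roll":0},
  {"claw":0.22,"linear":[0,0,-3],"roll":0},
  {"claw":0.22,"linear":[0,0,-4],"roll":0},
  {"claw":0.22,"linear":[0,0,-1],"roll":0},
  {"claw":0.22,"linear":[0,0,0],"roll":0},
])

```text
t: 13.45
tcp_pos: [0.4884, -0.3059, 0.3406]
ee_rot: [[-0.001, -1.0, 0.007], [-1.0, 0.001, -0.006], [0.006, -0.007, -1.0]]
contact_force: [0.4, -0.3, 1.1]
width: 0.612
```

Run:
```python
from h import *
p,d=snap('top','t9'); q,_=snap('scene','s9')
s=env.get_state(); print(s['t'],s['contact_force'].round(2),s['tcp_pos'].round(4))
print([(np.round(r['position'],4).tolist(),round(r['conf'],2)) for r in spotter.place_of('top','forme_c')])
cv2.imwrite('pics/s9c.png',cv2.resize(q[140:290,110:330],None,fx=3.6,fy=3.6,interpolation=cv2.INTER_CUBIC))
```

```text
13.55 [-0.35  0.85 -0.05] [ 0.4873 -0.3049  0.3357]
[([0.5973, -0.0045, 0.0405], 0.81)]
```

View pics/s9c.png

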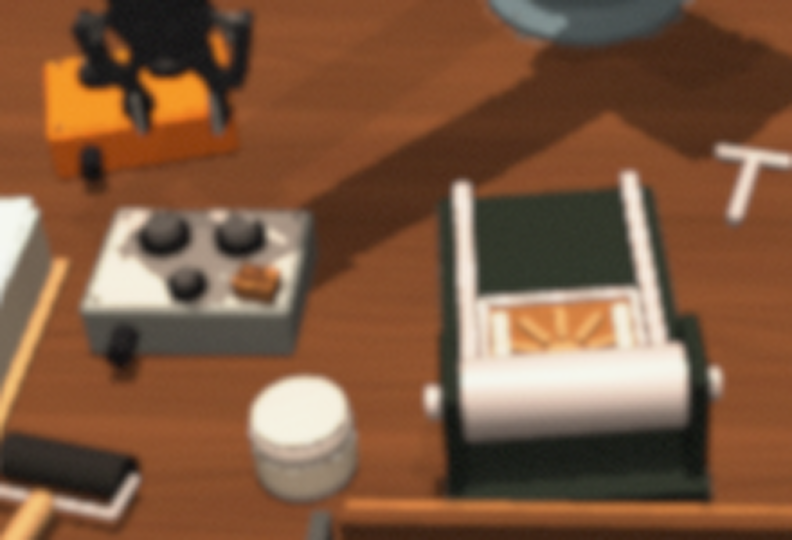

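View pics/t9.png

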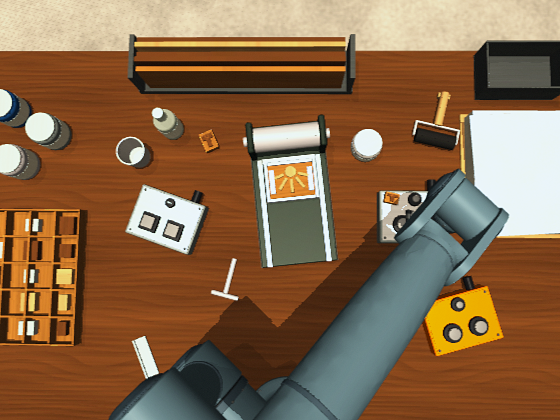

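```bash
python3 -c "
from h import *
print(env.job_done())"
```

```text
the job is handed in; nothing more can be done
None
```

I pushed the forme home with the two fingertips and never gripped it. I then pressed both round start buttons on the grey box together, held them for over 3 s and released them. The job is handed in at about 13.6 s, with no verdict reported.

- **Forme:** it slid about 76 mm with roughly 4 N of drag, then the force rose to about 20 N at the bar. Its far edge measures about 0.648 m in x, the same as the bar's face. I could not see the gap directly; the trained network put it 1 to 2 mm short of home, which is within its error.
- **Buttons:** they bottomed out at about 8 mm of travel and were held for about 3.2 s with 17–18 N downward. That is more than the 8 N needed, and there was also about 10 N of sideways force.
- **Last pictures:** both start buttons are up, the gripper is clear of everything and the wood sort is where it stood. Nothing else I could see had moved, though the arm hid part of the start box in the top view. I did not measure the bystanders.

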